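Fetch the espresso cup from behind the bottles

ROBOT

A 6-joint arm with a two-finger parallel gripper is mounted at the origin on a cart in front of the work surface, level with it; the furniture and walls round the work are solid. World frame = base frame: x ahead of the robot, y to its left, z up, the work surface at z = 0. Lengths are in m, angles in rad, forces in N, time in s.
With the tool pointing down it reaches from about 0.375 to 0.9 m from the base axis. Payload 3.1 kg.
Tool frame: the origin (TCP) lies between the finger pads; the fingertips stand robot.finger_overhang ahead of it and the grasp point (between the pads) lies 3 mm ahead of it (robot.finger_overhang is the distance from the TCP to the fingertips, in m); z points along the fingers, y is the line along which they close (so a half turn about z gives the same grasp; the last joint's range is limited). The gripper opens to 87 mm and grips with 3 to 60 N. Pads are 19 mm wide; open, the fingers measure 117 mm over their backs; the gripper's body (75 mm by 190 mm) begins 51 mm behind the grasp point.
Start: joints at [-1.504, 0.527, 1.433, -0, 1.181, -0.178], TCP at [0.152, -0.606, 0.245] pointing down, gripper open.
Joint ranges: [-3.08, 3.08], [-0.75, 2.2], [0.22, 2.44], [-1.43, 4.57], [0, 2.65], [-2.85, 2.85]. Speed limits (rad/s): [2.79, 2.79, 3.14, 3.14, 3.14, 3.14].

INTERFACE

Orientations are given as a unit quaternion [x, y, z, w].
In Python, from rig import get_obs, vision, hand_in, nets, robot gives the robot as it stands.
- The arm moves only by the tool apply_moves, never from a script. Its argument "series" is a list of rows, each an object with "offset": the shift along the world's x, y, z in cm, a list of three; "rot": the turn, a rotation vector about the world's x, y, z in degrees, a list of three. A call has 1 to 20 rows; each row is the pose to reach, as a shift and turn from the pose commanded when the call began; what a row does not reach only later rows make up. A row lasts 1/10 s, in which the tool goes at most 50 mm and 8.59 degrees, less where a joint would pass 70% of its speed; a pose out of reach is approached as far as the arm can. A call with a gripper value outside its range is refused whole. "hand" is the opening, from 0 (shut) to 1 (fully open), set as the call begins (left out, the last holds). The fingers move at their own pace and stop on an object; "newtons" is the grip in N (left out, the last holds). Time passes only in rows, so rows that repeat a pose let the fingers close. It gives the time, the measured TCP pose, the force, the opening and the grip force at its end, in the units of the state.
- get_obs(): the state, without advancing time (a new reading comes with each control period).
- vision.camera(name): name is "scene" or "top" or "wrist"; returns the picture (420x560x3 uint8, red, green, blue); there is no depth.
- vision.calibration(name): a dict with "K" (3x3 intrinsics, pixels), "R" (3x3) and "t" (3): a world point X has camera coordinates R X + t. Camera axes: x right, y down, z forward; pixel columns grow to the right and rows downward; lengths in m; the calibration is good to about 2 mm. A picture is of the moment at which its call begins: read the wrist's pose just before it. calibration takes no time and is no camera call; for the wrist camera it gives the pose at the moment of the call.
- hand_in(): hands the job in; it is judged then, once.
Trained networks look in the newest picture that a camera, given by its name, has taken for a name from the list of things; names that differ only in an ending like _2 or _b are one class to them, and where a whole thing is asked for, a point or a joint stands for the part that bears it (a point fixed in the world has none). Each returns a list of dicts, best first, with "conf" (0 to 1); they miss things now and then, are a little off and sometimes report something else, mostly with a low value. They report only what shows in the picture. A call takes as long as a camera call.
- nets.search_frame(camera, query): "centre" ([x, y, z] in m, in world coordinates, good to about 4 mm: the middle of the surface that is visible of it).
- nets.spot_point(camera, query): "centre" ([x, y, z] in m, in world coordinates, good to about 4 mm: a listed point, or the origin of a listed thing).
The state is a dict: "time": time; "q": joint angles; "joint_velocities": joint speeds; "joint_torque": joint torques, N m; "position": TCP position; "tool_rot": TCP orientation; "ft_force": force on the tool from outside, world axes, zero at the start; "moment": the same for the moment, N m; "grip_width": finger opening in m; "grip_force": force on a finger pad.
Only numpy, scipy, OpenCV 4.12 (cv2) and the standard library are available. Lean on these libraries where they do the work, as an engineer would, in place of code of your own. Each camera call takes 0.05 s, during which the arm holds its last target. There are 200 camera calls.

TASK

The espresso cup is shut in behind the three bottles in the wooden tray. First clear all three bottles out of the way onto the chopping board, then fetch the cup and stand it in the middle of the cork coaster, and only then put every bottle back on the very pad it came from. Keep bottles and cup upright, and leave the two coffee capsules in the tray where they are.

Things in the scene. Friction and masses are not known exactly. Their poses are not given: they have to be found in the camera images.
- sauce_bottle: Dark brown bottle with a red screw cap, 165 mm tall, 62 mm across; cap 32 mm across from z = 148 to 165 (shoulders taper below it): grip the cap. About 0.42 kg. Loose, starts upright on one of the three cork pads in the tray (which one varies). Origin: centre of its underside, z up its axis; round, so yaw is meaningless.
- oil_bottle: Tall olive-green bottle with a black screw cap, 235 mm tall, 62 mm across; cap 32 mm across from z = 210 to 235: grip the cap. About 0.45 kg. Loose, starts upright on one of the three cork pads in the tray (which one varies). Origin: centre of its underside, z up its axis; round, so yaw is meaningless.
- water_bottle: Clear bottle with pale label and a yellow cap, 176 mm tall, 57 mm across; wide part of the cap 31 mm across from z = 147 to 160, above it a 20 mm spout up to 173: grip the wide part. About 0.3 kg. Loose, starts upright on one of the three cork pads in the tray (which one varies). Origin: centre of its underside, z up its axis; round, so yaw is meaningless.
- cup: Loose white espresso cup, 50 mm tall, upright in the tray behind the bottles. Round body 63 mm across at the rim, 45 mm at the foot, its axis 12.5 mm along +y from the origin (underside, middle of the 88 mm length over body and handle). The handle points along -y, out to 44 mm from the origin: grip across x, near the rim. About 0.12 kg.
- cup_axis (a point): The point on the axis of the cup's round body, at its underside.
- capsule_l: Small gold coffee capsule, 38 mm across, 28 mm high, standing loose in a back corner of the tray. Origin: centre of its underside. Not to be moved.
- capsule_r: Small green coffee capsule, 38 mm across, 28 mm high, standing loose in the other back corner of the tray. Origin: centre of its underside. Not to be moved.
- tray: Fixed tray of pale wood, 190 (x) by 240 mm (y), floor 6 mm thick, rim 20 mm high. Origin: centre of underside; x points from front row to back row. Front row: three flush cork pads, 68 mm, at x = -50, y = -72, 0, +72 mm, a bottle on each. Back row: cup axis near x = +20 mm, y within 30 mm of the middle, about 7 mm behind the bottles; capsules at x = +66, y = -90 and +90 mm.
- board: Fixed wooden chopping board, 225 mm in its x by 350 mm in its y, top 22 mm above the worktop; the bottles' side area. Origin: centre of its underside. Its long side lies across in front of the robot.
- coaster: Fixed round cork coaster, 96 mm across, flat top 6 mm above the worktop. Origin: centre of its underside.

How it is judged:
On the way, in this order (a step that is already met when the one before it is completed fails the run):
1. all three bottles stand released on the chopping board, the cup not yet moved (angle between each of sauce_bottle, oil_bottle, water_bottle's own z axis and vertical below 0.1 rad and linear speed of each of sauce_bottle, oil_bottle, water_bottle below 0.02 m/s and contact force between each of sauce_bottle, oil_bottle, water_bottle and the fingers below 0.3 N and x of sauce_bottle in the frame of board between -0.105 and 0.105 m and y of sauce_bottle in the frame of board between -0.168 and 0.168 m and z of sauce_bottle in the frame of board between 0.017 and 0.028 m and x of oil_bottle in the frame of board between -0.105 and 0.105 m and y of oil_bottle in the frame of board between -0.168 and 0.168 m and z of oil_bottle in the frame of board between 0.017 and 0.028 m and x of water_bottle in the frame of board between -0.105 and 0.105 m and y of water_bottle in the frame of board between -0.168 and 0.168 m and z of water_bottle in the frame of board between 0.017 and 0.028 m and distance of cup from where it was at the start of the episode below 0.02 m), for 0.2 s.
2. the cup stands released in the middle of the coaster while the bottles are still on the board (angle between each of sauce_bottle, oil_bottle, water_bottle, cup's own z axis and vertical below 0.1 rad and linear speed of each of sauce_bottle, oil_bottle, water_bottle, cup below 0.02 m/s and contact force between each of sauce_bottle, oil_bottle, water_bottle, cup and the fingers below 0.3 N and x of sauce_bottle in the frame of board between -0.105 and 0.105 m and y of sauce_bottle in the frame of board between -0.168 and 0.168 m and z of sauce_bottle in the frame of board between 0.017 and 0.028 m and x of oil_bottle in the frame of board between -0.105 and 0.105 m and y of oil_bottle in the frame of board between -0.168 and 0.168 m and z of oil_bottle in the frame of board between 0.017 and 0.028 m and x of water_bottle in the frame of board between -0.105 and 0.105 m and y of water_bottle in the frame of board between -0.168 and 0.168 m and z of water_bottle in the frame of board between 0.017 and 0.028 m and horizontal distance between cup_axis and coaster below 0.015 m and z of cup in the frame of coaster between 0.002 and 0.012 m), for 0.2 s.
At the end, for the whole second after the job is handed in: The cup stands upright on the coaster, the axis of its body within 15 mm of the coaster's centre; each bottle stands upright within 15 mm of where it stood at the start; both capsules are within 20 mm of where they were; all released and at rest (angle between each of cup, sauce_bottle, oil_bottle, water_bottle's own z axis and vertical below 0.1 rad and linear speed of each of cup, sauce_bottle, oil_bottle, water_bottle below 0.02 m/s and contact force between each of cup, sauce_bottle, oil_bottle, water_bottle and the fingers below 0.3 N and horizontal distance between cup_axis and coaster below 0.015 m and z of cup in the frame of coaster between 0.002 and 0.012 m and distance of each of sauce_bottle, oil_bottle, water_bottle from where it was at the start of the episode below 0.015 m and distance of each of capsule_l, capsule_r from where it was at the start of the episode below 0.02 m); the robot touches nothing.
It fails at once if a bottle or the cup is tipped over (more than 35 degrees) (angle between any of sauce_bottle, oil_bottle, water_bottle, cup's own z axis and vertical above 0.61 rad).
It fails at once if a capsule is moved away (distance of any of capsule_l, capsule_r from where it was at the start of the episode above 0.03 m).
It also fails if it takes over 147 s, if anything falls off the work surface, if the arm or the gripper's body presses on something with over 40 N, if the wrist force passes 120 N, or if a joint passes its speed limit or range.

## Working session

There is one attempt and no reset: what is moved stays moved. The work goes in short steps, Python scripts to look and compute and a tool call to move; the robot and the scene stay as the last step left them, time stands still between calls to the robot, and variables do not carry over. Pictures are saved under pics/ and viewed, at most 14 in all, crops included, and the job is handed in when it is done.

Besides the shell and the picture viewer there is one more tool, called after ">>>" as name(argument=value, ...) on one line, values as JSON. apply_moves: Moves the arm, as the interface text tells. Its arguments: {"type":"object","properties":{"series":{"type":"array"},"hand":{"type":"number"},"newtons":{"type":"number"}},"required":["series"]}

```bash
mkdir -p pics; ls
python3 - <<'E'
from rig import *
import cv2,numpy as np
o=get_obs();print(o,robot.finger_overhang)
ims=[]
for c in ("scene","top"):
    im=vision.camera(c);cv2.imwrite(f"pics/{c}0.png",im[:,:,::-1])
    k=vision.calibration(c);print(c,np.round(k["K"],1).tolist(),np.round(-k["R"].T@k["t"],3))
    for n in ["sauce_bottle","oil_bottle","water_bottle","cup","cup_axis","capsule_l","capsule_r","tray","board","coaster"]:
        r=nets.spot_point(c,n)
        print(c,n,[(np.round(x["centre"],3).tolist(),round(x["conf"],2)) for x in r[:2]])
E
```

```text
pics
{'time': 0.0, 'q': array([-1.50446953e+00,  5.28436539e-01,  1.43391134e+00,  4.70217661e-06,
        1.18137226e+00, -1.78460471e-01]), 'joint_velocities': array([-0.00062785, -0.00048017,  0.00055189,  0.00074059,  0.00059257,
        0.00018413]), 'joint_torque': array([ 2.37195854e-03, -4.40039170e+01, -1.76592010e+01,  6.33570878e-02,
        5.81863336e-02, -1.62264178e-04]), 'position': array([ 0.15147643, -0.60566135,  0.2435869 ]), 'tool_rot': array([ 9.92518793e-01,  1.22087325e-01,  6.17799189e-05, -1.06194547e-03]), 'ft_force': array([ 0.13661295, -0.10089624, -0.41052049]), 'moment': array([ 0.04449563,  0.02916142, -0.00911117]), 'grip_force': 0.0, 'grip_width': 0.08695538035767007} 0.022
scene [[494.7, 0.0, 277.6], [0.0, 494.7, 210.8], [0.0, 0.0, 1.0]] [0.049 0.342 1.103]
scene sauce_bottle [([0.467, 0.289, 0.012], 0.9)]
scene oil_bottle [([0.472, 0.36, 0.005], 0.89)]
scene water_bottle [([0.452, 0.218, 0.006], 0.85)]
scene cup [([0.529, 0.256, 0.008], 0.59)]
scene cup_axis [([0.536, 0.266, 0.004], 0.6)]
scene capsule_l [([0.56, 0.184, 0.009], 0.55), ([0.592, 0.358, 0.009], 0.47)]
scene capsule_r [([0.56, 0.184, 0.009], 0.55), ([0.592, 0.358, 0.009], 0.47)]
scene tray [([0.512, 0.277, -0.004], 0.67)]
scene board [([0.484, -0.299, 0.001], 0.64)]
scene coaster [([0.438, 0.009, 0.003], 0.61), ([0.465, 0.29, 0.012], 0.58)]
top [[537.3, 0.0, 292.4], [0.0, 537.3, 209.0], [0.0, 0.0, 1.0]] [-0.207 -0.251  1.526]
top sauce_bottle [([0.465, 0.288, 0.006], 0.89), ([0.529, 0.255, 0.009], 0.28)]
top oil_bottle []
top water_bottle [([0.454, 0.218, 0.007], 0.91), ([0.598, 0.354, 0.006], 0.5)]
top cup [([0.529, 0.258, 0.01], 0.69), ([0.478, 0.36, 0.008], 0.53)]
top cup_axis [([0.531, 0.265, 0.01], 0.68)]
top capsule_l [([0.595, 0.35, 0.008], 0.49), ([0.561, 0.18, 0.003], 0.46)]
top capsule_r [([0.595, 0.35, 0.008], 0.49), ([0.561, 0.18, 0.003], 0.46)]
top tray []
top board []
top coaster []
```

View pics/scene0.png

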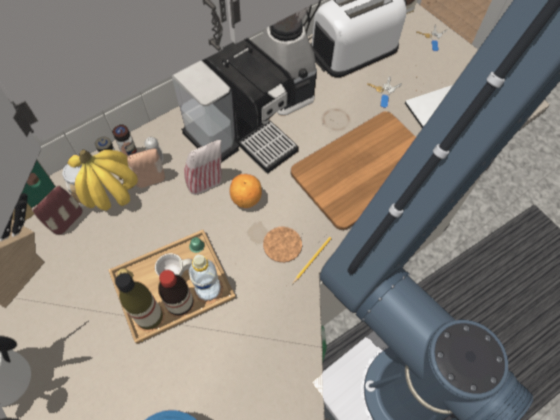

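View pics/top0.png

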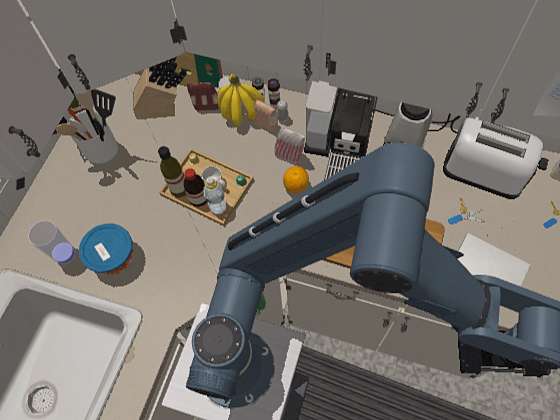

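The scene picture shows the tray with the oil cap at (124,280), sauce cap at (168,276), water cap at (200,262) and the cup at (170,265). The coaster is at (283,244), and the board corners are at (292,170) and (345,226). The top picture confirms the order oil, sauce, water, while the arm hides the board. I'll measure from closer with the wrist camera, starting over the board.

>>> apply_moves(series=[{"offset": [22,30,18],"rot": [0,0,67]},{"offset": [22,30,18],"rot": [0,0,67]},{"offset": [22,30,18],"rot": [0,0,67]},{"offset": [22,30,18],"rot": [0,0,67]},{"offset": [22,30,18],"rot": [0,0,67]},{"offset": [22,30,18],"rot": [0,0,67]},{"offset": [22,30,18],"rot": [0,0,67]},{"offset": [22,30,18],"rot": [0,0,67]},{"offset": [22,30,18],"rot": [0,0,67]},{"offset": [22,30,18],"rot": [0,0,67]},{"offset": [22,30,18],"rot": [0,0,67]},{"offset": [22,30,18],"rot": [0,0,67]}])

```text
time: 2.3
position: [0.3705, -0.3073, 0.4233]
tool_rot: [0.761, 0.649, -0.0, -0.001]
ft_force: [-0.1, 0.4, -0.2]
grip_width: 0.087
grip_force: 0.0
```

```bash
cat > h.py <<'E'
from rig import *
import cv2,numpy as np
def snap(c,name):
    k=vision.calibration(c);im=vision.camera(c)
    cv2.imwrite(f"pics/{name}.png",im[:,:,::-1]);np.savez(f"pics/{name}.npz",**k);return im
def ray(name,uv):
    k=np.load(f"pics/{name}.npz");d=k["R"].T@np.linalg.solve(k["K"],[*uv,1.]);return -k["R"].T@k["t"],d
def onz(name,uv,z):
    c,d=ray(name,uv);return c+d*(z-c[2])/d[2]
def tri(n1,u1,n2,u2):
    k1,k2=np.load(f"pics/{n1}.npz"),np.load(f"pics/{n2}.npz")
    P=[k["K"]@np.c_[k["R"],k["t"]] for k in(k1,k2)]
    X=cv2.triangulatePoints(*P,np.array(u1,float),np.array(u2,float))[:,0];return X[:3]/X[3]
def spots(c,ns):
    for n in ns:
        print(c,n,[(np.round(x["centre"],3).tolist(),round(x["conf"],2)) for x in nets.spot_point(c,n)[:2]])
def st():
    o=get_obs();print(round(o["time"],2),np.round(o["position"],4),np.round(o["tool_rot"],4),np.round(o["ft_force"],1),np.round(o["grip_width"],4),round(o["grip_force"],1),np.round(o["q"],2))
E
python3 - <<'E'
from h import *
st();snap("wrist","w1");spots("wrist",["board"]);snap("scene","s1");spots("scene",["board","coaster","tray"])
E
```

```text
2.3 [ 0.3705 -0.3073  0.4233] [ 7.611e-01  6.487e-01 -3.000e-04 -1.200e-03] [-0.1  0.4 -0.2] 0.087 0.0 [-0.92  0.15  1.51 -0.    1.48 -0.77]
wrist board [([0.482, -0.302, 0.001], 0.78)]
scene board [([0.537, 0.265, 0.009], 0.26)]
scene coaster [([0.441, 0.01, 0.001], 0.97)]
scene tray [([0.516, 0.277, -0.002], 0.68)]
```

View pics/w1.png

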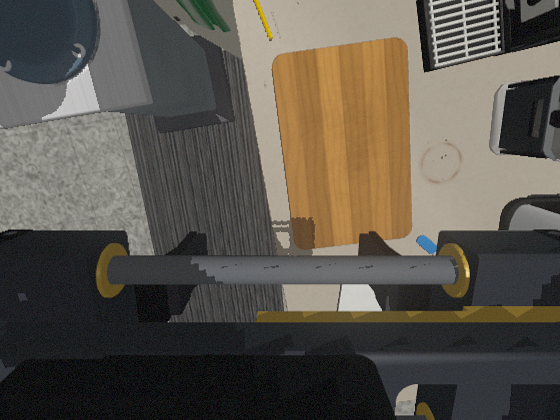

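Run:
```python
from h import *
for uv in [(272,53),(410,38),(412,237),(293,250)]: print(uv,np.round(onz("w1",uv,.022),3))
k=np.load("pics/w1.npz");print(-k["R"].T@k["t"],k["R"].T[:,2],k["K"][0])
```

```text
(272, 53) [ 0.383 -0.123  0.022]
(410, 38) [ 0.607 -0.136  0.022]
(412, 237) [ 0.593 -0.48   0.022]
(293, 250) [ 0.365 -0.471  0.022]
[ 0.38184796 -0.24112907  0.56399792] [-0.04039679 -0.24642354 -0.96831996] [302.37778619   0.         282.3597901 ]
```

>>> apply_moves(series=[{"offset": [6,43,2],"rot": [0,0,0]},{"offset": [6,43,2],"rot": [0,0,0]},{"offset": [6,43,2],"rot": [0,0,0]},{"offset": [6,43,2],"rot": [0,0,0]},{"offset": [6,43,2],"rot": [0,0,0]},{"offset": [6,43,2],"rot": [0,0,0]},{"offset": [6,43,2],"rot": [0,0,0]},{"offset": [6,43,2],"rot": [0,0,0]},{"offset": [6,43,2],"rot": [0,0,0]},{"offset": [6,43,2],"rot": [0,0,0]},{"offset": [6,43,2],"rot": [0,0,0]},{"offset": [6,43,2],"rot": [0,0,0]}])

```text
time: 3.8
position: [0.4314, 0.1227, 0.4443]
tool_rot: [0.761, 0.649, -0.0, 0.0]
ft_force: [1.0, 0.6, -0.1]
grip_width: 0.0871
grip_force: 0.0
```

Run:
```python
from h import *
st();snap("wrist","w2");spots("wrist",["sauce_bottle","oil_bottle","water_bottle","cup","cup_axis","tray","coaster","capsule_l"])
```

```text
3.8 [0.4314 0.1227 0.4443] [ 7.607e-01  6.491e-01 -5.000e-04  1.000e-04] [ 1.   0.6 -0.1] 0.0871 0.0 [ 0.03  0.08  1.53 -0.    1.52  0.19]
wrist sauce_bottle [([0.462, 0.291, 0.009], 0.75)]
wrist oil_bottle [([0.478, 0.358, 0.004], 0.61)]
wrist water_bottle [([0.45, 0.219, 0.006], 0.9)]
wrist cup [([0.532, 0.251, 0.004], 0.93), ([0.598, 0.357, 0.006], 0.21)]
wrist cup_axis [([0.532, 0.264, 0.005], 0.66)]
wrist tray [([0.509, 0.28, 0.0], 0.76)]
wrist coaster [([0.444, 0.009, -0.001], 0.56)]
wrist capsule_l [([0.599, 0.356, 0.003], 0.87), ([0.559, 0.179, 0.006], 0.53)]
```

View pics/w2.png

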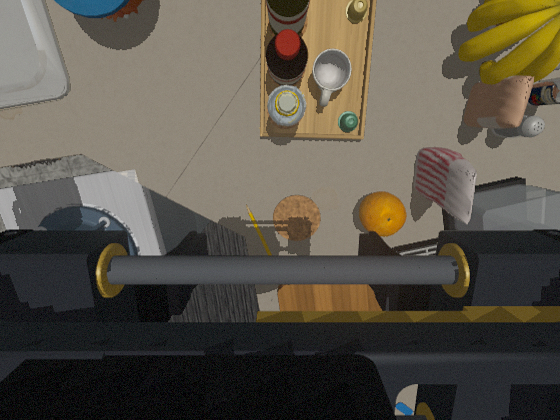

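The wrist view shows the sauce cap at (288,43), water cap at (287,100), cup at (330,72) with its handle toward (326,95), and the coaster at (298,216). The oil cap is cut off at the top edge. I'll take a second view further along.

>>> apply_moves(series=[{"offset": [0,14,0],"rot": [0,0,0]},{"offset": [0,14,0],"rot": [0,0,0]},{"offset": [0,14,0],"rot": [0,0,0]},{"offset": [0,14,0],"rot": [0,0,0]},{"offset": [0,14,0],"rot": [0,0,0]}])

```text
time: 4.75
position: [0.4312, 0.2641, 0.4442]
tool_rot: [0.76, 0.65, -0.001, 0.0]
ft_force: [0.4, -0.0, -0.7]
grip_width: 0.0872
grip_force: 0.0
```

Run:
```python
from h import *
st();snap("wrist","w3");spots("wrist",["sauce_bottle","oil_bottle","water_bottle","cup","cup_axis","tray"])
```

```text
4.75 [0.4312 0.2641 0.4442] [ 7.596e-01  6.504e-01 -6.000e-04  2.000e-04] [ 0.4 -0.  -0.7] 0.0872 0.0 [ 0.33  0.18  1.42 -0.    1.54  0.48]
wrist sauce_bottle [([0.461, 0.288, 0.008], 0.71), ([0.532, 0.253, 0.005], 0.23)]
wrist oil_bottle [([0.477, 0.361, 0.004], 0.85)]
wrist water_bottle [([0.452, 0.221, 0.004], 0.7)]
wrist cup [([0.532, 0.251, 0.004], 0.61)]
wrist cup_axis [([0.48, 0.361, 0.004], 0.26)]
wrist tray [([0.51, 0.277, 0.0], 0.74)]
```

View pics/w3.png

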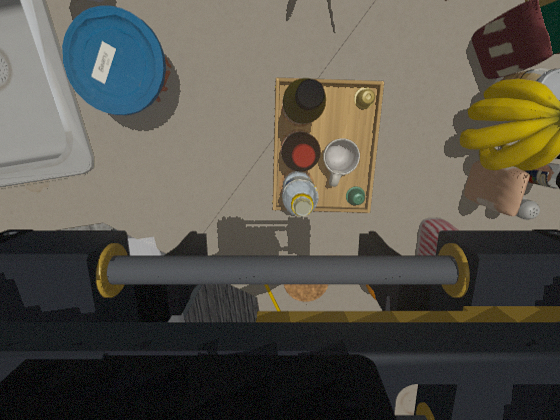

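w3 shows the oil cap at (310,94), sauce cap at (303,156), water cap at (303,206) and cup at (342,157), with the tray corners at (277,79), (383,81), (370,213) and (272,210).

Run:
```python
from h import *
np.savez("pics/scene0.npz",**vision.calibration("scene"))
print("sauce",tri("w2",(288,43),"w3",(303,156)),onz("w3",(303,156),.171),onz("w2",(288,43),.171))
print("water",tri("w2",(287,100),"w3",(303,206)),onz("w3",(303,206),.176),onz("w2",(287,100),.176))
print("oil",tri("scene0",(124,279),"w3",(310,94)),onz("w3",(310,94),.241),onz("scene0",(124,279),.241))
for uv in [(277,79),(383,81),(370,213),(272,210)]: print(uv,np.round(onz("w3",uv,.02),3))
print("cup rim",tri("w2",(332,70),"w3",(342,156)),onz("w3",(342,156),.056),"handle",onz("w3",(334,182),.04),onz("w2",(325,100),.04))
print("coaster",onz("w2",(298,216),.006),"orange",onz("w2",(382,214),.04))
```

```text
sauce [0.46470394 0.28727327 0.16889333] [0.46397111 0.28750825 0.171     ] [0.46520942 0.2867539  0.171     ]
water [0.45389402 0.22005349 0.17868312] [0.45430154 0.21932323 0.176     ] [0.45363963 0.22026161 0.176     ]
oil [0.47713645 0.35873812 0.23494285] [0.47663402 0.35900235 0.241     ] [0.47408359 0.35833645 0.241     ]
(277, 79) [0.445 0.41  0.02 ]
(383, 81) [0.627 0.379 0.02 ]
(370, 213) [0.586 0.143 0.02 ]
(272, 210) [0.398 0.178 0.02 ]
cup rim [0.53753863 0.26442682 0.04963763] [0.5368994  0.26519417 0.056     ] handle [0.52045578 0.21855899 0.04      ] [0.52146156 0.22049354 0.04      ]
coaster [0.44655545 0.01270945 0.006     ] orange [0.60262801 0.00233287 0.04      ]
```

>>> apply_moves(series=[{"offset": [4.5,9.5,0],"rot": [0,0,0]},{"offset": [4.5,9.5,0],"rot": [0,0,0]},{"offset": [4.5,9.5,0],"rot": [0,0,0]},{"offset": [4.5,9.5,-5],"rot": [0,0,0]},{"offset": [4.5,9.5,-10],"rot": [0,0,0]},{"offset": [4.5,9.5,-14],"rot": [0,0,0]},{"offset": [4.5,9.5,-17],"rot": [0,0,0]},{"offset": [4.5,9.5,-17],"rot": [0,0,0]}], hand=0.8)

```text
time: 5.9
position: [0.4737, 0.3563, 0.27]
tool_rot: [0.761, 0.649, -0.006, -0.001]
ft_force: [-0.1, 0.1, -0.4]
grip_width: 0.0695
grip_force: 0.0
```

Run:
```python
from h import *
st();snap("wrist","w4")
```

```text
5.9 [0.4737 0.3563 0.27  ] [ 0.7605  0.6493 -0.0056 -0.0012] [-0.1  0.1 -0.4] 0.0695 0.0 [ 0.46  0.46  1.48 -0.    1.21  0.61]
```

View pics/w4.png

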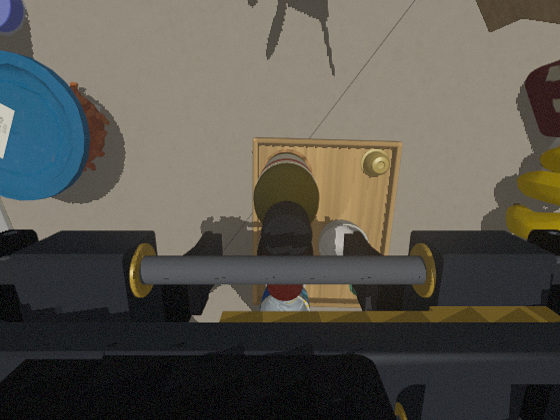

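w4 shows the cap at (285,235), midway between the fingers at columns 205 and 362. Next: descend and grip.

>>> apply_moves(series=[{"offset": [0,0,-2],"rot": [0,0,0]},{"offset": [0,0,-3.6],"rot": [0,0,0]},{"offset": [0,0,-3.6],"rot": [0,0,0]},{"offset": [0,0,-3.6],"rot": [0,0,0]}])

```text
time: 6.35
position: [0.4777, 0.359, 0.2408]
tool_rot: [0.76, 0.649, 0.002, 0.0]
ft_force: [0.3, 0.1, 1.3]
grip_width: 0.0697
grip_force: 0.0
```

>>> apply_moves(series=[{"offset": [0,0,0],"rot": [0,0,0]},{"offset": [0,0,0],"rot": [0,0,0]},{"offset": [0,0,0],"rot": [0,0,0]},{"offset": [0,0,0],"rot": [0,0,0]},{"offset": [0,0,0],"rot": [0,0,0]},{"offset": [0,0,0],"rot": [0,0,0]},{"offset": [0,0,0],"rot": [0,0,0]}], hand=0, newtons=30)

```text
time: 7.05
position: [0.4762, 0.3587, 0.2385]
tool_rot: [0.76, 0.65, -0.0, -0.0]
ft_force: [-0.5, 0.3, 0.3]
grip_width: 0.0297
grip_force: 30.0
```

>>> apply_moves(series=[{"offset": [0,0,1],"rot": [0,0,0]},{"offset": [0,0,3],"rot": [0,0,0]},{"offset": [0,0,6],"rot": [0,0,0]},{"offset": [0,0,9.5],"rot": [0,0,0]},{"offset": [0,0,13],"rot": [0,0,0]},{"offset": [-1,0,16],"rot": [0,0,0]},{"offset": [-2,0,18],"rot": [0,0,0]},{"offset": [-3,-1,19],"rot": [0,0,0]},{"offset": [-4,-3,19.5],"rot": [0,0,0]},{"offset": [-4,-6,19.5],"rot": [0,0,0]},{"offset": [-4,-10,19.5],"rot": [0,0,0]},{"offset": [-4,-14,19.5],"rot": [0,0,0]},{"offset": [-4,-18,19.5],"rot": [0,0,0]},{"offset": [-4,-22,19.5],"rot": [0,0,0]},{"offset": [-4,-26,19.5],"rot": [0,0,0]},{"offset": [-4,-30,19.5],"rot": [0,0,0]},{"offset": [-4,-34,19.5],"rot": [0,0,0]},{"offset": [-4,-38,19.5],"rot": [0,0,0]},{"offset": [-4,-41,19],"rot": [0,0,0]},{"offset": [-3,-43,18],"rot": [0,0,0]}])

```text
time: 9.05
position: [0.4444, -0.0737, 0.418]
tool_rot: [0.761, 0.649, -0.001, -0.0]
ft_force: [0.9, 0.3, -5.3]
grip_width: 0.03
grip_force: 29.9
```

>>> apply_moves(series=[{"offset": [0.5,-2,-1],"rot": [0,0,0]},{"offset": [1,-5,-2],"rot": [0,0,0]},{"offset": [1.5,-9,-3],"rot": [0,0,0]},{"offset": [2,-13,-4],"rot": [0,0,0]},{"offset": [2.5,-17,-5],"rot": [0,0,0]},{"offset": [3,-21,-6],"rot": [0,0,0]},{"offset": [3,-25,-7],"rot": [0,0,0]},{"offset": [3,-29,-8],"rot": [0,0,0]},{"offset": [3,-32,-9],"rot": [0,0,0]},{"offset": [3,-34,-10],"rot": [0,0,0]},{"offset": [3,-35,-11],"rot": [0,0,0]},{"offset": [3,-35,-12],"rot": [0,0,0]},{"offset": [3,-35,-13],"rot": [0,0,0]},{"offset": [3,-35,-13],"rot": [0,0,0]}])

```text
time: 10.45
position: [0.4758, -0.4185, 0.2865]
tool_rot: [0.76, 0.65, 0.0, -0.003]
ft_force: [-0.3, 0.3, -4.0]
grip_width: 0.0301
grip_force: 29.9
```

Run:
```python
from h import *
st();snap("wrist","w5")
```

```text
10.45 [ 0.4758 -0.4185  0.2865] [ 7.598e-01  6.502e-01  2.000e-04 -2.800e-03] [-0.3  0.3 -4. ] 0.0301 29.9 [-0.9   0.5   1.36  0.    1.29 -0.74]
```

View pics/w5.png

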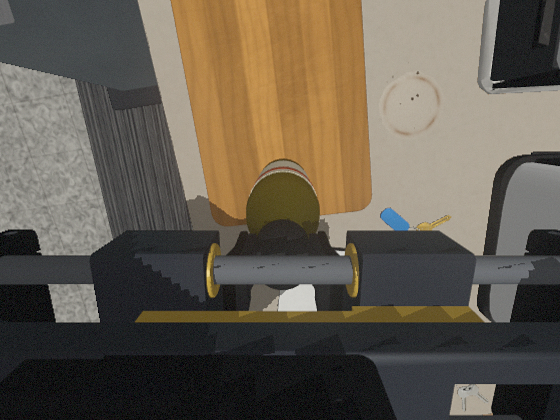

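The bottle hangs upright over the board's near-right part, with its base around (283,165). I'll lower it and watch the force.

>>> apply_moves(series=[{"offset": [0,0,-1.5],"rot": [0,0,0]},{"offset": [0,0,-2.4],"rot": [0,0,0]},{"offset": [0,0,-2.8],"rot": [0,0,0]},{"offset": [0,0,-3.0],"rot": [0,0,0]},{"offset": [0,0,-3.1],"rot": [0,0,0]},{"offset": [0,0,-3.2],"rot": [0,0,0]},{"offset": [0,0,-3.2],"rot": [0,0,0]}])

```text
time: 11.2
position: [0.4766, -0.4216, 0.2569]
tool_rot: [0.76, 0.65, -0.0, 0.0]
ft_force: [-0.1, 0.5, -4.6]
grip_width: 0.0298
grip_force: 29.9
```

>>> apply_moves(series=[{"offset": [0,0,-0.1],"rot": [0,0,0]},{"offset": [0,0,-0.2],"rot": [0,0,0]},{"offset": [0,0,-0.2],"rot": [0,0,0]}])

```text
time: 11.5
position: [0.4764, -0.4213, 0.2544]
tool_rot: [0.76, 0.65, -0.0, -0.0]
ft_force: [0.6, -0.6, -5.4]
grip_width: 0.0299
grip_force: 29.9
```

>>> apply_moves(series=[{"offset": [0,0,-0.1],"rot": [0,0,0]},{"offset": [0,0,-0.2],"rot": [0,0,0]},{"offset": [0,0,-0.2],"rot": [0,0,0]}])

```text
time: 11.8
position: [0.477, -0.4218, 0.2541]
tool_rot: [0.76, 0.65, -0.0, 0.001]
ft_force: [0.2, 0.8, 4.6]
grip_width: 0.0301
grip_force: 30.0
```

>>> apply_moves(series=[{"offset": [0,0,0],"rot": [0,0,0]},{"offset": [0,0,0],"rot": [0,0,0]},{"offset": [0,0,0],"rot": [0,0,0]},{"offset": [0,0,0],"rot": [0,0,0]},{"offset": [0,0,1],"rot": [0,0,0]},{"offset": [0,0,4],"rot": [0,0,0]},{"offset": [0,0,8],"rot": [0,0,0]},{"offset": [0,4,11],"rot": [0,0,0]},{"offset": [0,9,11],"rot": [0,0,0]},{"offset": [0,14,11],"rot": [0,0,0]},{"offset": [0,19,11],"rot": [0,0,0]},{"offset": [0,24,11],"rot": [0,0,0]},{"offset": [0,29,11],"rot": [0,0,0]},{"offset": [0,34,11],"rot": [0,0,0]},{"offset": [0,39,11],"rot": [0,0,0]},{"offset": [0,44,11],"rot": [0,0,0]},{"offset": [0,49,11],"rot": [0,0,0]},{"offset": [-1.3,55,11],"rot": [0,0,0]},{"offset": [-1.3,60,8],"rot": [0,0,0]},{"offset": [-1.3,60,8],"rot": [0,0,0]}], hand=0.8)

```text
time: 13.8
position: [0.462, 0.1822, 0.3322]
tool_rot: [0.759, 0.651, 0.0, -0.001]
ft_force: [0.0, -0.7, 0.1]
grip_width: 0.0695
grip_force: 0.0
```

Run:
```python
from h import *
st();snap("wrist","w6");spots("wrist",["sauce_bottle","water_bottle","cup","cup_axis"]);snap("scene","s6");spots("scene",["oil_bottle","cup","cup_axis"])
```

```text
13.8 [0.462  0.1822 0.3322] [ 7.589e-01  6.512e-01  1.000e-04 -8.000e-04] [ 0.  -0.7  0.1] 0.0695 0.0 [0.15 0.25 1.63 0.   1.26 0.3 ]
wrist sauce_bottle [([0.461, 0.289, 0.01], 0.93)]
wrist water_bottle [([0.452, 0.221, 0.006], 0.66), ([0.595, 0.358, 0.004], 0.28)]
wrist cup [([0.531, 0.251, 0.004], 0.88)]
wrist cup_axis [([0.533, 0.263, 0.005], 0.72)]
scene oil_bottle []
scene cup [([0.528, 0.253, 0.008], 0.57)]
scene cup_axis [([0.538, 0.264, 0.006], 0.82)]
```

View pics/w6.png

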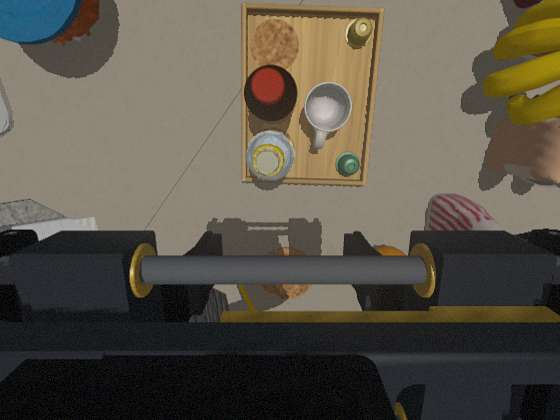

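w6 shows the sauce cap at (267,84), water cap at (268,160), the emptied oil pad at (275,43), the cup rim at (328,106) and its handle tip at (320,147).

Run:
```python
from h import *
print("sauce",onz("w6",(267,84),.171),"water",onz("w6",(267,160),.18),"oilpad",onz("w6",(275,42.5),.006))
print("cup",onz("w6",(328,106),.056),"foot",onz("w6",(326,105),.012),"tip",onz("w6",(320,147),.04))
```

```text
sauce [0.46431007 0.28890891 0.171     ] water [0.45336856 0.22005825 0.18      ] oilpad [0.4796856 0.3630292 0.006    ]
cup [0.53588427 0.26555951 0.056     ] foot [0.53984184 0.26917561 0.012     ] tip [0.52092476 0.21320772 0.04      ]
```

>>> apply_moves(series=[{"offset": [0.3,3,0],"rot": [0,0,0]},{"offset": [0.3,7,-2],"rot": [0,0,0]},{"offset": [0.3,10.5,-5],"rot": [0,0,0]},{"offset": [0.3,10.5,-9],"rot": [0,0,0]},{"offset": [0.3,10.5,-12],"rot": [0,0,0]},{"offset": [0.3,10.5,-14],"rot": [0,0,0]},{"offset": [0.3,10.5,-15.5],"rot": [0,0,0]},{"offset": [0.3,10.5,-16],"rot": [0,0,0]},{"offset": [0.3,10.5,-16],"rot": [0,0,0]},{"offset": [0.3,10.5,-16],"rot": [0,0,0]}])

```text
time: 15.25
position: [0.4674, 0.2836, 0.1734]
tool_rot: [0.76, 0.649, 0.001, 0.0]
ft_force: [1.0, -0.8, 0.6]
grip_width: 0.0696
grip_force: 0.0
```

>>> apply_moves(series=[{"offset": [-0.2,0.5,-0.2],"rot": [0,0,0]},{"offset": [-0.2,0.5,-0.2],"rot": [0,0,0]},{"offset": [-0.2,0.5,-0.2],"rot": [0,0,0]}])

```text
time: 15.55
position: [0.4646, 0.289, 0.1711]
tool_rot: [0.76, 0.65, 0.0, 0.0]
ft_force: [-0.7, -0.1, 0.5]
grip_width: 0.0694
grip_force: 0.0
```

>>> apply_moves(series=[{"offset": [0,0,0],"rot": [0,0,0]},{"offset": [0,0,0],"rot": [0,0,0]},{"offset": [0,0,0],"rot": [0,0,0]},{"offset": [0,0,0],"rot": [0,0,0]},{"offset": [0,0,0],"rot": [0,0,0]},{"offset": [0,0,0],"rot": [0,0,0]},{"offset": [0,0,0],"rot": [0,0,0]}], hand=0, newtons=30)

```text
time: 16.25
position: [0.4644, 0.2887, 0.1705]
tool_rot: [0.76, 0.65, -0.0, -0.0]
ft_force: [0.3, -0.2, -0.0]
grip_width: 0.0311
grip_force: 30.0
```

>>> apply_moves(series=[{"offset": [0,0,1],"rot": [0,0,0]},{"offset": [0,0,3],"rot": [0,0,0]},{"offset": [0,0,6],"rot": [0,0,0]},{"offset": [0,0,9.5],"rot": [0,0,0]},{"offset": [0,0,13],"rot": [0,0,0]},{"offset": [-1,0,16],"rot": [0,0,0]},{"offset": [-2,0,18.5],"rot": [0,0,0]},{"offset": [-3,-1,20],"rot": [0,0,0]},{"offset": [-3,-3,20],"rot": [0,0,0]},{"offset": [-3,-6,20],"rot": [0,0,0]},{"offset": [-3,-10,20],"rot": [0,0,0]},{"offset": [-3,-14,20],"rot": [0,0,0]},{"offset": [-3,-18,19],"rot": [0,0,0]},{"offset": [-3,-22,18],"rot": [0,0,0]},{"offset": [-2,-26,17],"rot": [0,0,0]},{"offset": [-1,-30,16],"rot": [0,0,0]},{"offset": [0,-34,15],"rot": [0,0,0]},{"offset": [0,-38,14],"rot": [0,0,0]},{"offset": [1,-42,13],"rot": [0,0,0]},{"offset": [1,-45,12],"rot": [0,0,0]}])

```text
time: 18.25
position: [0.4752, -0.1642, 0.2904]
tool_rot: [0.761, 0.649, 0.0, 0.001]
ft_force: [0.9, -0.6, -3.6]
grip_width: 0.0309
grip_force: 30.0
```

>>> apply_moves(series=[{"offset": [0,-4,-1],"rot": [0,0,0]},{"offset": [0,-8,-2],"rot": [0,0,0]},{"offset": [0,-11,-4],"rot": [0,0,0]},{"offset": [0,-13,-6],"rot": [0,0,0]},{"offset": [0,-14.3,-8],"rot": [0,0,0]},{"offset": [0,-14.4,-9],"rot": [0,0,0]},{"offset": [0,-14.4,-9.6],"rot": [0,0,0]},{"offset": [0,-14.4,-9.9],"rot": [0,0,0]},{"offset": [0,-14.4,-10.1],"rot": [0,0,0]},{"offset": [0,-14.4,-10.3],"rot": [0,0,0]},{"offset": [0,-14.4,-10.3],"rot": [0,0,0]}])

```text
time: 19.35
position: [0.4748, -0.305, 0.188]
tool_rot: [0.76, 0.65, 0.0, 0.0]
ft_force: [-0.9, 0.1, -3.6]
grip_width: 0.0311
grip_force: 30.0
```

>>> apply_moves(series=[{"offset": [0,0,-0.1],"rot": [0,0,0]},{"offset": [0,0,-0.2],"rot": [0,0,0]},{"offset": [0,0,-0.3],"rot": [0,0,0]},{"offset": [0,0,-0.3],"rot": [0,0,0]}])

```text
time: 19.75
position: [0.4748, -0.3057, 0.186]
tool_rot: [0.76, 0.65, 0.0, 0.001]
ft_force: [-1.5, 1.4, 4.8]
grip_width: 0.0308
grip_force: 30.0
```

>>> apply_moves(series=[{"offset": [0,0,0],"rot": [0,0,0]},{"offset": [0,0,0],"rot": [0,0,0]},{"offset": [0,0,0],"rot": [0,0,0]},{"offset": [0,0,0],"rot": [0,0,0]},{"offset": [0,0,1],"rot": [0,0,0]},{"offset": [0,0,4],"rot": [0,0,0]},{"offset": [0,0,8],"rot": [0,0,0]},{"offset": [0,4,9],"rot": [0,0,0]},{"offset": [0,9,9],"rot": [0,0,0]},{"offset": [0,14,9],"rot": [0,0,0]},{"offset": [0,19,9],"rot": [0,0,0]},{"offset": [0,24,9],"rot": [0,0,0]},{"offset": [0,29,9],"rot": [0,0,0]},{"offset": [0,34,9],"rot": [0,0,0]},{"offset": [-1,39,9],"rot": [0,0,0]},{"offset": [-2,44,9],"rot": [0,0,0]},{"offset": [-2.1,49,9],"rot": [0,0,0]},{"offset": [-2.1,52.5,8],"rot": [0,0,0]},{"offset": [-2.1,52.5,5],"rot": [0,0,0]},{"offset": [-2.1,52.5,3],"rot": [0,0,0]}], hand=0.8)

```text
time: 21.75
position: [0.453, 0.2212, 0.2142]
tool_rot: [0.759, 0.651, 0.0, 0.0]
ft_force: [-0.7, -1.0, -0.0]
grip_width: 0.0698
grip_force: 0.0
```

Run:
```python
from h import *
st()
```

```text
21.75 [0.453  0.2212 0.2142] [7.591e-01 6.509e-01 3.000e-04 2.000e-04] [-0.7 -1.  -0. ] 0.0698 0.0 [ 0.23  0.41  1.77 -0.    0.97  0.39]
```

>>> apply_moves(series=[{"offset": [0,0,-2],"rot": [0,0,0]},{"offset": [0,0,-3.5],"rot": [0,0,0]},{"offset": [0,0,-4.5],"rot": [0,0,0]},{"offset": [0,0,-4.5],"rot": [0,0,0]},{"offset": [0,0,-4.5],"rot": [0,0,0]}])

```text
time: 22.25
position: [0.454, 0.2197, 0.1701]
tool_rot: [0.76, 0.65, 0.0, 0.0]
ft_force: [0.8, 0.4, -0.6]
grip_width: 0.0696
grip_force: 0.0
```

>>> apply_moves(series=[{"offset": [0,0,-0.3],"rot": [0,0,0]},{"offset": [0,0,-0.3],"rot": [0,0,0]},{"offset": [0,0,-0.3],"rot": [0,0,0]},{"offset": [0,0,-0.3],"rot": [0,0,0]},{"offset": [0,0,-0.3],"rot": [0,0,0]},{"offset": [0,0,-0.3],"rot": [0,0,0]},{"offset": [0,0,-0.3],"rot": [0,0,0]}], hand=0, newtons=30)

```text
time: 22.95
position: [0.4534, 0.2197, 0.1666]
tool_rot: [0.76, 0.65, -0.0, -0.0]
ft_force: [-0.6, -0.1, 1.0]
grip_width: 0.0301
grip_force: 30.0
```

>>> apply_moves(series=[{"offset": [0,0,1],"rot": [0,0,0]},{"offset": [0,0,3],"rot": [0,0,0]},{"offset": [0,0,6],"rot": [0,0,0]},{"offset": [0,-1,9],"rot": [0,0,0]},{"offset": [0,-3,11],"rot": [0,0,0]},{"offset": [0,-6,12],"rot": [0,0,0]},{"offset": [0,-10,12],"rot": [0,0,0]},{"offset": [0,-14,12],"rot": [0,0,0]},{"offset": [0,-18,12],"rot": [0,0,0]},{"offset": [0,-22,11],"rot": [0,0,0]},{"offset": [0.5,-26,10],"rot": [0,0,0]},{"offset": [1,-30,9],"rot": [0,0,0]},{"offset": [1.5,-34,8],"rot": [0,0,0]},{"offset": [2,-37.5,7],"rot": [0,0,0]},{"offset": [2,-40,6],"rot": [0,0,0]},{"offset": [2,-41.3,5],"rot": [0,0,0]},{"offset": [2,-41.5,4],"rot": [0,0,0]},{"offset": [2,-41.5,3],"rot": [0,0,0]},{"offset": [2,-41.5,2.3],"rot": [0,0,0]},{"offset": [2,-41.5,2],"rot": [0,0,0]}])

```text
time: 24.95
position: [0.4729, -0.1937, 0.1857]
tool_rot: [0.76, 0.65, -0.0, -0.001]
ft_force: [-0.3, -0.8, -2.3]
grip_width: 0.0297
grip_force: 30.1
```

>>> apply_moves(series=[{"offset": [0,0,-0.2],"rot": [0,0,0]},{"offset": [0,0,-0.3],"rot": [0,0,0]},{"offset": [0,0,-0.4],"rot": [0,0,0]},{"offset": [0,0,-0.5],"rot": [0,0,0]},{"offset": [0,0,-0.5],"rot": [0,0,0]}])

```text
time: 25.45
position: [0.4738, -0.1955, 0.1821]
tool_rot: [0.76, 0.65, 0.0, 0.001]
ft_force: [-0.7, 0.4, 0.8]
grip_width: 0.03
grip_force: 30.1
```

>>> apply_moves(series=[{"offset": [0,0,0],"rot": [0,0,0]},{"offset": [0,0,0],"rot": [0,0,0]},{"offset": [0,0,0],"rot": [0,0,0]},{"offset": [0,0,0],"rot": [0,0,0]},{"offset": [0,0,1],"rot": [0,0,0]},{"offset": [0,0,4],"rot": [0,0,0]},{"offset": [0,0,8],"rot": [0,0,0]},{"offset": [1,4,12],"rot": [0,0,0]},{"offset": [2,9,12],"rot": [0,0,0]},{"offset": [3,14,12],"rot": [0,0,0]},{"offset": [3,19,12],"rot": [0,0,0]},{"offset": [3,24,12],"rot": [0,0,0]},{"offset": [4,29,12],"rot": [0,0,0]},{"offset": [5,34,10],"rot": [0,0,0]},{"offset": [5.5,36,8],"rot": [0,0,0]},{"offset": [5.5,36,8],"rot": [0,0,0]}], hand=1)

```text
time: 27.05
position: [0.5269, 0.1683, 0.2593]
tool_rot: [0.759, 0.652, -0.002, -0.002]
ft_force: [-0.8, -0.5, -0.0]
grip_width: 0.087
grip_force: 0.0
```

Run:
```python
from h import *
st();snap("wrist","w7");spots("wrist",["cup","cup_axis","coaster"]);snap("scene","s7");spots("scene",["oil_bottle","sauce_bottle","water_bottle"])
a=cv2.imread("pics/w7.png");b=cv2.imread("pics/s7.png");cv2.imwrite("pics/c7.png",np.hstack([cv2.resize(a[0:300,150:450],(400,400)),cv2.resize(b[60:280,230:450],(400,400))]))
```

```text
27.05 [0.5269 0.1683 0.2593] [ 0.7586  0.6516 -0.0015 -0.0018] [-0.8 -0.5 -0. ] 0.087 0.0 [0.11 0.41 1.59 0.   1.14 0.26]
wrist cup [([0.531, 0.251, 0.002], 0.75), ([0.599, 0.357, 0.005], 0.5)]
wrist cup_axis [([0.536, 0.263, 0.007], 0.79)]
wrist coaster [([0.444, 0.008, -0.002], 0.87)]
scene oil_bottle [([0.477, -0.42, 0.021], 0.89)]
scene sauce_bottle [([0.478, -0.307, 0.028], 0.9)]
scene water_bottle [([0.475, -0.42, 0.021], 0.72), ([0.477, -0.31, 0.024], 0.69)]
```

View pics/c7.png

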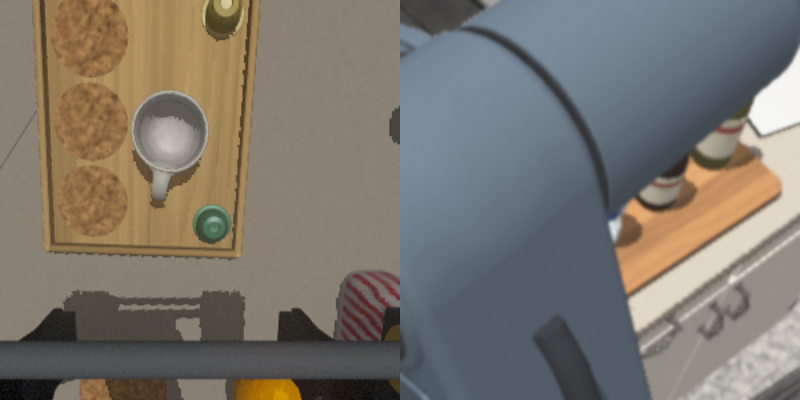

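The cup's rim centre is at crop (170,131), which is full (277.5,98.3), and the handle tip is at full (268.5,151). The right half shows the bottles upright on the board.

Run:
```python
from h import *
c=onz("w7",(277.5,98.3),.056);h=onz("w7",(268.5,151),.035);print(c,h,tri("w6",(328,106),"w7",(277.5,98.3)),tri("w3",(342,156),"w7",(277.5,98.3)))
d=c-h;print(np.degrees(np.arctan2(d[1],d[0])),np.hypot(d[0],d[1]))
# coaster
im=cv2.imread("pics/w2.png")[170:245,255:345].astype(int)
hsv=cv2.cvtColor(im.astype(np.uint8),cv2.COLOR_BGR2HSV);m=((hsv[...,1]>80)&(hsv[...,0]<20)).astype(np.uint8)
cs,_=cv2.findContours(m,0,1);k=max(cs,key=cv2.contourArea);(x,y),r=cv2.minEnclosingCircle(k);print(x+255,y+170,r,cv2.boundingRect(k),onz("w2",(x+255,y+170),.006))
im=cv2.imread("pics/scene0.png");hsv=cv2.cvtColor(im,cv2.COLOR_BGR2HSV)[215:275,255:312];m=((hsv[...,1]>80)&(hsv[...,0]<20)).astype(np.uint8)
cs,_=cv2.findContours(m,0,1);k=max(cs,key=cv2.contourArea);e=cv2.fitEllipse(k);print(e,onz("scene0",(e[0][0]+255,e[0][1]+215),.006))
```

```text
[0.53612947 0.26457872 0.056     ] [0.51625464 0.20924696 0.035     ] [0.53624153 0.26526526 0.05289709] [0.53651756 0.26487757 0.05606493]
70.24201849263306 0.058792957952583595
296.3108100891113 217.79729843139648 23.799427032470703 (18, 25, 48, 46) [0.44268062 0.00952403 0.006     ]
((27.179637908935547, 29.043550491333008), (34.30937576293945, 38.00191116333008), 93.92562866210938) [0.43950348 0.0115667  0.006     ]
```

>>> apply_moves(series=[{"offset": [0.8,4,0],"rot": [0,0,-8]},{"offset": [0.8,8,-2],"rot": [0,0,-10.5]},{"offset": [0.8,10,-6],"rot": [0,0,-10.5]},{"offset": [0.8,10,-10],"rot": [0,0,-10.5]},{"offset": [0.8,10,-14],"rot": [0,0,-10.5]},{"offset": [0.8,10,-16],"rot": [0,0,-10.5]},{"offset": [0.8,10,-16],"rot": [0,0,-10.5]},{"offset": [0.8,10,-16],"rot": [0,0,-10.5]}])

```text
time: 28.25
position: [0.5373, 0.2642, 0.1021]
tool_rot: [0.817, 0.577, 0.0, 0.0]
ft_force: [0.6, 0.2, 0.9]
grip_width: 0.0872
grip_force: 0.0
```

Run:
```python
from h import *
st();snap("wrist","w8")
```

```text
28.25 [0.5373 0.2642 0.1021] [8.168e-01 5.769e-01 3.000e-04 1.000e-04] [0.6 0.2 0.9] 0.0872 0.0 [ 0.27  0.68  1.61 -0.    0.85  0.61]
```

View pics/w8.png

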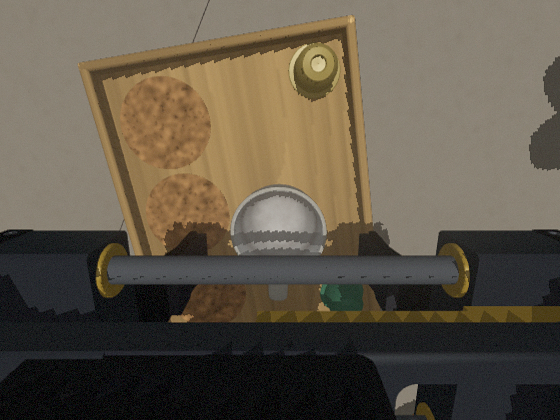

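The cup is centred at column 280 between the fingers, with the handle straight down at (278,292). Descend and grip.

>>> apply_moves(series=[{"offset": [0,0,-2],"rot": [0,0,0]},{"offset": [0,0,-4],"rot": [0,0,0]},{"offset": [0,0,-5.2],"rot": [0,0,0]},{"offset": [0,0,-5.2],"rot": [0,0,0]},{"offset": [0,0,-5.2],"rot": [0,0,0]}])

```text
time: 28.8
position: [0.5373, 0.2648, 0.0506]
tool_rot: [0.817, 0.577, 0.001, 0.0]
ft_force: [0.3, -0.1, 0.5]
grip_width: 0.0872
grip_force: 0.0
```

>>> apply_moves(series=[{"offset": [0,0,0],"rot": [0,0,0]},{"offset": [0,0,0],"rot": [0,0,0]},{"offset": [0,0,0],"rot": [0,0,0]},{"offset": [0,0,0],"rot": [0,0,0]},{"offset": [0,0,0],"rot": [0,0,0]},{"offset": [0,0,0],"rot": [0,0,0]}], hand=0, newtons=20)

```text
time: 29.4
position: [0.5365, 0.2648, 0.0498]
tool_rot: [0.817, 0.577, 0.0, -0.0]
ft_force: [-0.9, -0.0, 2.7]
grip_width: 0.0608
grip_force: 19.8
```

>>> apply_moves(series=[{"offset": [0,0,1],"rot": [0,0,0]},{"offset": [0,0,3],"rot": [0,0,0]},{"offset": [0,0,6],"rot": [0,0,0]},{"offset": [-1,-1,8],"rot": [0,0,0]},{"offset": [-2,-4,9],"rot": [0,0,0]},{"offset": [-3.5,-8,9],"rot": [0,0,0]},{"offset": [-5,-12,9],"rot": [0,0,0]},{"offset": [-6.5,-16,8],"rot": [0,0,0]},{"offset": [-8,-20,7],"rot": [0,0,0]},{"offset": [-9,-23,6],"rot": [0,0,0]},{"offset": [-9.5,-25,5],"rot": [0,0,0]},{"offset": [-9.5,-25.5,4],"rot": [0,0,0]},{"offset": [-9.5,-25.5,2.5],"rot": [0,0,0]},{"offset": [-9.5,-25.5,1.2],"rot": [0,0,0]},{"offset": [-9.5,-25.5,0.6],"rot": [0,0,0]},{"offset": [-9.5,-25.5,0.3],"rot": [0,0,0]},{"offset": [-9.5,-25.5,0.3],"rot": [0,0,0]}])

```text
time: 31.1
position: [0.4417, 0.01, 0.0524]
tool_rot: [0.816, 0.578, -0.0, -0.0]
ft_force: [-0.1, -0.3, -1.7]
grip_width: 0.0605
grip_force: 20.0
```

>>> apply_moves(series=[{"offset": [0,0,-0.1],"rot": [0,0,0]},{"offset": [0,0,-0.2],"rot": [0,0,0]},{"offset": [0,0,-0.3],"rot": [0,0,0]},{"offset": [0,0,-0.3],"rot": [0,0,0]}])

```text
time: 31.5
position: [0.4418, 0.0096, 0.0498]
tool_rot: [0.817, 0.577, 0.0, 0.0]
ft_force: [0.3, 0.0, 0.8]
grip_width: 0.0604
grip_force: 19.9
```

>>> apply_moves(series=[{"offset": [0,0,-0.1],"rot": [0,0,0]},{"offset": [0,0,-0.1],"rot": [0,0,0]},{"offset": [0,0,-0.1],"rot": [0,0,0]},{"offset": [0,0,-0.1],"rot": [0,0,0]},{"offset": [0,0,1],"rot": [0,0,0]},{"offset": [0,0,4],"rot": [0,0,0]},{"offset": [0,0,8],"rot": [0,0,0]},{"offset": [0,0,13],"rot": [0,0,0]},{"offset": [0,0,18],"rot": [0,0,0]},{"offset": [0,-3,23],"rot": [0,0,2]},{"offset": [0,-8,26],"rot": [0,0,10.5]},{"offset": [0,-11,26],"rot": [0,0,10.5]},{"offset": [0,-11,26],"rot": [0,0,10.5]}], hand=1)

```text
time: 32.8
position: [0.4432, -0.1056, 0.3128]
tool_rot: [0.762, 0.648, 0.001, 0.005]
ft_force: [0.6, 0.6, -0.5]
grip_width: 0.0872
grip_force: 0.0
```

Run:
```python
from h import *
st();snap("wrist","w9");spots("wrist",["cup","cup_axis","coaster"]);snap("scene","s9");spots("scene",["cup","cup_axis","coaster","oil_bottle","sauce_bottle","water_bottle"])
a=cv2.imread("pics/w9.png");b=cv2.imread("pics/s9.png");cv2.imwrite("pics/c9.png",np.hstack([cv2.resize(a[0:270,150:420],(400,400)),cv2.resize(b[60:280,230:450],(400,400))]))
```

```text
32.8 [ 0.4432 -0.1056  0.3128] [0.762  0.6475 0.0008 0.0046] [ 0.6  0.6 -0.5] 0.0872 0.0 [-0.48  0.21  1.75 -0.    1.17 -0.32]
wrist cup [([0.438, -0.001, 0.004], 0.61), ([0.441, 0.012, 0.006], 0.38)]
wrist cup_axis [([0.44, 0.011, 0.004], 0.66)]
wrist coaster []
scene cup [([0.433, 0.001, 0.009], 0.75)]
scene cup_axis [([0.442, 0.01, 0.005], 0.86)]
scene coaster [([0.437, 0.007, 0.002], 0.93), ([0.559, 0.182, 0.009], 0.45)]
scene oil_bottle []
scene sauce_bottle [([0.442, 0.009, 0.003], 0.33)]
scene water_bottle []
```

View pics/c9.png

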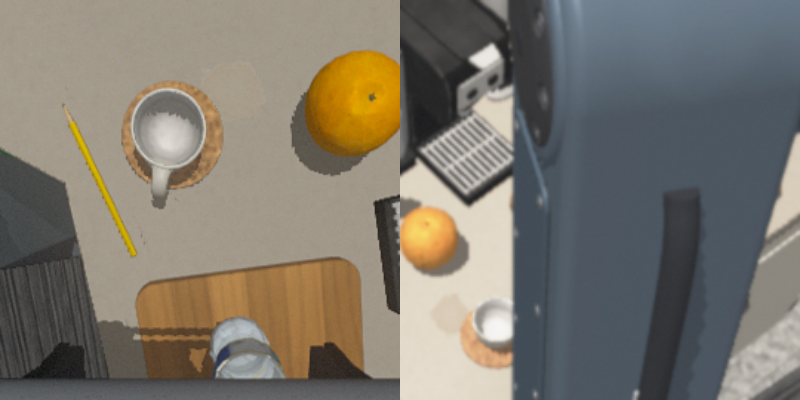

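The cup stands upright on the coaster. The rim is at crop (168,129), the coaster spans about (122–224, 81–188), and the water bottle is upright on the board.

Run:
```python
from h import *
print(onz("w9",(266.8,91.1),.006),onz("w9",(263.4,87.1),.056))
```

```text
[0.44331416 0.00927067 0.006     ] [0.44111545 0.00917094 0.056     ]
```

>>> apply_moves(series=[{"offset": [3,-5,0],"rot": [0,0,0]},{"offset": [3,-9.3,0],"rot": [0,0,0]},{"offset": [3,-9.3,-3],"rot": [0,0,0]},{"offset": [3,-9.3,-6],"rot": [0,0,0]},{"offset": [3,-9.3,-8],"rot": [0,0,0]},{"offset": [3,-9.3,-8],"rot": [0,0,0]},{"offset": [3,-9.3,-8],"rot": [0,0,0]}], hand=0.8)

```text
time: 34.05
position: [0.4718, -0.1933, 0.2296]
tool_rot: [0.76, 0.65, -0.0, -0.0]
ft_force: [-0.2, -0.2, 0.4]
grip_width: 0.0698
grip_force: 0.0
```

>>> apply_moves(series=[{"offset": [0.2,-0.2,-2],"rot": [0,0,0]},{"offset": [0.2,-0.2,-3.5],"rot": [0,0,0]},{"offset": [0.2,-0.2,-4.6],"rot": [0,0,0]},{"offset": [0.2,-0.2,-4.6],"rot": [0,0,0]},{"offset": [0.2,-0.2,-4.6],"rot": [0,0,0]}])

```text
time: 34.55
position: [0.4741, -0.1956, 0.1844]
tool_rot: [0.76, 0.65, 0.0, 0.001]
ft_force: [-0.3, -0.2, 0.2]
grip_width: 0.0695
grip_force: 0.0
```

>>> apply_moves(series=[{"offset": [0,0,0],"rot": [0,0,0]},{"offset": [0,0,0],"rot": [0,0,0]},{"offset": [0,0,0],"rot": [0,0,0]},{"offset": [0,0,0],"rot": [0,0,0]},{"offset": [0,0,0],"rot": [0,0,0]},{"offset": [0,0,0],"rot": [0,0,0]},{"offset": [0,0,0],"rot": [0,0,0]}], hand=0, newtons=30)

```text
time: 35.25
position: [0.4734, -0.1953, 0.1836]
tool_rot: [0.76, 0.65, -0.0, -0.0]
ft_force: [0.0, 0.5, 0.6]
grip_width: 0.0301
grip_force: 30.0
```

>>> apply_moves(series=[{"offset": [0,0,1],"rot": [0,0,0]},{"offset": [0,0,3],"rot": [0,0,0]},{"offset": [0,0,6],"rot": [0,0,0]},{"offset": [0,1,9],"rot": [0,0,0]},{"offset": [0,3,10],"rot": [0,0,0]},{"offset": [0,6,10],"rot": [0,0,0]},{"offset": [0,10,10],"rot": [0,0,0]},{"offset": [0,14,10],"rot": [0,0,0]},{"offset": [0,18,10],"rot": [0,0,0]},{"offset": [0,22,10],"rot": [0,0,0]},{"offset": [-0.5,26,9],"rot": [0,0,0]},{"offset": [-1,30,8],"rot": [0,0,0]},{"offset": [-1.5,34,7],"rot": [0,0,0]},{"offset": [-2,37.5,6],"rot": [0,0,0]},{"offset": [-2,40,5],"rot": [0,0,0]},{"offset": [-2,41.3,3],"rot": [0,0,0]},{"offset": [-2,41.5,1.5],"rot": [0,0,0]},{"offset": [-2,41.5,0],"rot": [0,0,0]},{"offset": [-2,41.5,-0.8],"rot": [0,0,0]},{"offset": [-2,41.5,-1.2],"rot": [0,0,0]}])

```text
time: 37.25
position: [0.4531, 0.2195, 0.171]
tool_rot: [0.76, 0.65, -0.001, -0.0]
ft_force: [-0.5, 0.0, -2.7]
grip_width: 0.0298
grip_force: 30.0
```

>>> apply_moves(series=[{"offset": [0,0,-0.1],"rot": [0,0,0]},{"offset": [0,0,-0.2],"rot": [0,0,0]},{"offset": [0,0,-0.3],"rot": [0,0,0]},{"offset": [0,0,-0.4],"rot": [0,0,0]},{"offset": [0,0,-0.4],"rot": [0,0,0]}])

```text
time: 37.75
position: [0.4539, 0.2197, 0.1681]
tool_rot: [0.76, 0.65, 0.001, 0.0]
ft_force: [-0.3, 0.1, 0.4]
grip_width: 0.0296
grip_force: 30.0
```

>>> apply_moves(series=[{"offset": [0,0,-0.1],"rot": [0,0,0]},{"offset": [0,0,-0.1],"rot": [0,0,0]},{"offset": [0,0,-0.1],"rot": [0,0,0]},{"offset": [0,0,-0.1],"rot": [0,0,0]},{"offset": [0,0,1],"rot": [0,0,0]},{"offset": [0,0,4],"rot": [0,0,0]},{"offset": [0,0,8],"rot": [0,0,0]},{"offset": [0,-4,11],"rot": [0,0,0]},{"offset": [0,-9,11],"rot": [0,0,0]},{"offset": [0,-14,11],"rot": [0,0,0]},{"offset": [0,-19,11],"rot": [0,0,0]},{"offset": [0,-24,11],"rot": [0,0,0]},{"offset": [0,-29,11],"rot": [0,0,0]},{"offset": [0,-34,11],"rot": [0,0,0]},{"offset": [1,-39,11],"rot": [0,0,0]},{"offset": [2,-44,11],"rot": [0,0,0]},{"offset": [2.1,-49,11],"rot": [0,0,0]},{"offset": [2.1,-52.5,11],"rot": [0,0,0]},{"offset": [2.1,-52.5,8],"rot": [0,0,0]},{"offset": [2.1,-52.5,8],"rot": [0,0,0]}], hand=0.8)

```text
time: 39.75
position: [0.4724, -0.305, 0.245]
tool_rot: [0.761, 0.649, -0.0, -0.004]
ft_force: [-0.1, 0.8, 1.1]
grip_width: 0.0701
grip_force: 0.0
```

>>> apply_moves(series=[{"offset": [0,0,-2],"rot": [0,0,0]},{"offset": [0,0,-4],"rot": [0,0,0]},{"offset": [0,0,-4],"rot": [0,0,0]},{"offset": [0,0,-4],"rot": [0,0,0]}])

```text
time: 40.15
position: [0.4748, -0.3046, 0.2086]
tool_rot: [0.76, 0.65, 0.0, -0.0]
ft_force: [-0.1, 0.3, 0.7]
grip_width: 0.0699
grip_force: 0.0
```

>>> apply_moves(series=[{"offset": [0,-0.1,-1.2],"rot": [0,0,0]},{"offset": [0,-0.1,-2.2],"rot": [0,0,0]},{"offset": [0,-0.1,-2.2],"rot": [0,0,0]},{"offset": [0,-0.1,-2.2],"rot": [0,0,0]}])

```text
time: 40.55
position: [0.4744, -0.3062, 0.1852]
tool_rot: [0.76, 0.65, -0.0, -0.0]
ft_force: [0.6, -0.3, -0.0]
grip_width: 0.0693
grip_force: 0.0
```

>>> apply_moves(series=[{"offset": [0,0,0],"rot": [0,0,0]},{"offset": [0,0,0],"rot": [0,0,0]},{"offset": [0,0,0],"rot": [0,0,0]},{"offset": [0,0,0],"rot": [0,0,0]},{"offset": [0,0,0],"rot": [0,0,0]},{"offset": [0,0,0],"rot": [0,0,0]},{"offset": [0,0,0],"rot": [0,0,0]}], hand=0, newtons=30)

```text
time: 41.25
position: [0.4744, -0.3063, 0.1856]
tool_rot: [0.76, 0.65, -0.0, -0.0]
ft_force: [-0.8, 0.8, 1.0]
grip_width: 0.031
grip_force: 30.0
```

>>> apply_moves(series=[{"offset": [0,0,1],"rot": [0,0,0]},{"offset": [0,0,3],"rot": [0,0,0]},{"offset": [0,0,6],"rot": [0,0,0]},{"offset": [0,1,9],"rot": [0,0,0]},{"offset": [0,3,11],"rot": [0,0,0]},{"offset": [-1,6,12],"rot": [0,0,0]},{"offset": [-2,10,13],"rot": [0,0,0]},{"offset": [-3,14,14],"rot": [0,0,0]},{"offset": [-4,18,15],"rot": [0,0,0]},{"offset": [-4,22,16],"rot": [0,0,0]},{"offset": [-4,26,17],"rot": [0,0,0]},{"offset": [-4,30,18],"rot": [0,0,0]},{"offset": [-4,34,19],"rot": [0,0,0]},{"offset": [-4,38,20],"rot": [0,0,0]},{"offset": [-4,42,20],"rot": [0,0,0]},{"offset": [-4,46,20],"rot": [0,0,0]},{"offset": [-4,50,20],"rot": [0,0,0]},{"offset": [-4,54,20],"rot": [0,0,0]},{"offset": [-3,57,20],"rot": [0,0,0]},{"offset": [-2,59,20],"rot": [0,0,0]}])

```text
time: 43.25
position: [0.4534, 0.286, 0.3854]
tool_rot: [0.759, 0.651, -0.0, -0.001]
ft_force: [0.2, -0.5, -3.4]
grip_width: 0.031
grip_force: 30.0
```

>>> apply_moves(series=[{"offset": [1,0.5,0],"rot": [0,0,0]},{"offset": [1,0.5,-1],"rot": [0,0,0]},{"offset": [1,0.5,-4],"rot": [0,0,0]},{"offset": [1,0.5,-8],"rot": [0,0,0]},{"offset": [1,0.5,-12],"rot": [0,0,0]},{"offset": [1,0.5,-16],"rot": [0,0,0]},{"offset": [1,0.5,-19],"rot": [0,0,0]},{"offset": [1,0.5,-20.5],"rot": [0,0,0]},{"offset": [1,0.5,-21],"rot": [0,0,0]},{"offset": [1,0.5,-21.2],"rot": [0,0,0]},{"offset": [1,0.5,-21.2],"rot": [0,0,0]}])

```text
time: 44.35
position: [0.465, 0.2882, 0.1742]
tool_rot: [0.76, 0.649, 0.0, 0.0]
ft_force: [-0.1, -0.5, -3.7]
grip_width: 0.0311
grip_force: 30.0
```

>>> apply_moves(series=[{"offset": [0,0,-0.1],"rot": [0,0,0]},{"offset": [0,0,-0.2],"rot": [0,0,0]},{"offset": [0,0,-0.3],"rot": [0,0,0]},{"offset": [0,0,-0.4],"rot": [0,0,0]},{"offset": [0,0,-0.4],"rot": [0,0,0]}])

```text
time: 44.85
position: [0.4647, 0.2889, 0.1701]
tool_rot: [0.76, 0.65, 0.0, 0.0]
ft_force: [-1.1, -0.3, -0.0]
grip_width: 0.031
grip_force: 30.0
```

>>> apply_moves(series=[{"offset": [0,0,-0.1],"rot": [0,0,0]},{"offset": [0,0,-0.1],"rot": [0,0,0]},{"offset": [0,0,-0.1],"rot": [0,0,0]},{"offset": [0,0,-0.1],"rot": [0,0,0]},{"offset": [0,0,1],"rot": [0,0,0]},{"offset": [0,0,4],"rot": [0,0,0]},{"offset": [0,0,8],"rot": [0,0,0]},{"offset": [0,-4,12],"rot": [0,0,0]},{"offset": [0,-9,15],"rot": [0,0,0]},{"offset": [0,-14,17],"rot": [0,0,0]},{"offset": [0,-19,17],"rot": [0,0,0]},{"offset": [0,-24,17],"rot": [0,0,0]},{"offset": [0,-29,17],"rot": [0,0,0]},{"offset": [0,-34,17],"rot": [0,0,0]},{"offset": [0,-39,17],"rot": [0,0,0]},{"offset": [0,-44,17],"rot": [0,0,0]},{"offset": [0,-49,17],"rot": [0,0,0]},{"offset": [0,-54,17],"rot": [0,0,0]},{"offset": [0,-59,17],"rot": [0,0,0]},{"offset": [1,-64,17],"rot": [0,0,0]}], hand=0.8)

```text
time: 46.85
position: [0.4709, -0.3357, 0.3405]
tool_rot: [0.761, 0.649, -0.0, 0.0]
ft_force: [1.0, 0.7, -0.9]
grip_width: 0.0696
grip_force: 0.0
```

>>> apply_moves(series=[{"offset": [0.2,-4,0],"rot": [0,0,0]},{"offset": [0.2,-7,0],"rot": [0,0,0]},{"offset": [0.2,-7,-2],"rot": [0,0,0]},{"offset": [0.2,-7,-5],"rot": [0,0,0]},{"offset": [0.2,-7,-5],"rot": [0,0,0]},{"offset": [0.2,-7,-5],"rot": [0,0,0]}])

```text
time: 47.45
position: [0.4738, -0.4035, 0.29]
tool_rot: [0.76, 0.65, -0.0, -0.0]
ft_force: [0.2, -0.2, -0.3]
grip_width: 0.0696
grip_force: 0.0
```

>>> apply_moves(series=[{"offset": [0.3,-1.8,0],"rot": [0,0,0]},{"offset": [0.3,-1.8,0],"rot": [0,0,0]},{"offset": [0.3,-1.8,-2],"rot": [0,0,0]},{"offset": [0.3,-1.8,-3.5],"rot": [0,0,0]},{"offset": [0.3,-1.8,-3.5],"rot": [0,0,0]},{"offset": [0.3,-1.8,-3.5],"rot": [0,0,0]}])

```text
time: 48.05
position: [0.4773, -0.4216, 0.2558]
tool_rot: [0.76, 0.65, 0.0, 0.001]
ft_force: [0.1, 0.2, 0.4]
grip_width: 0.0698
grip_force: 0.0
```

>>> apply_moves(series=[{"offset": [0,0,0],"rot": [0,0,0]},{"offset": [0,0,0],"rot": [0,0,0]},{"offset": [0,0,0],"rot": [0,0,0]},{"offset": [0,0,0],"rot": [0,0,0]},{"offset": [0,0,0],"rot": [0,0,0]},{"offset": [0,0,0],"rot": [0,0,0]},{"offset": [0,0,0],"rot": [0,0,0]}], hand=0, newtons=30)

```text
time: 48.75
position: [0.4769, -0.4217, 0.2546]
tool_rot: [0.76, 0.65, -0.0, -0.0]
ft_force: [0.6, -0.2, -0.2]
grip_width: 0.0298
grip_force: 30.0
```

>>> apply_moves(series=[{"offset": [0,0,1],"rot": [0,0,0]},{"offset": [0,0,3],"rot": [0,0,0]},{"offset": [0,0,6],"rot": [0,0,0]},{"offset": [0,1,8],"rot": [0,0,0]},{"offset": [0,3,9],"rot": [0,0,0]},{"offset": [-1,6,10],"rot": [0,0,0]},{"offset": [-2,10,11],"rot": [0,0,0]},{"offset": [-3,14,12],"rot": [0,0,0]},{"offset": [-4,18,13],"rot": [0,0,0]},{"offset": [-4,22,14],"rot": [0,0,0]},{"offset": [-4,26,15],"rot": [0,0,0]},{"offset": [-4,30,16],"rot": [0,0,0]},{"offset": [-4,34,17],"rot": [0,0,0]},{"offset": [-4,38,18],"rot": [0,0,0]},{"offset": [-4,42,18.5],"rot": [0,0,0]},{"offset": [-4,45,18.5],"rot": [0,0,0]},{"offset": [-4,47,18.5],"rot": [0,0,0]},{"offset": [-4,48,18.5],"rot": [0,0,0]},{"offset": [-4,48,18.5],"rot": [0,0,0]}])

```text
time: 50.65
position: [0.4355, 0.0598, 0.4388]
tool_rot: [0.759, 0.651, -0.001, -0.001]
ft_force: [-0.3, 0.2, -4.9]
grip_width: 0.0298
grip_force: 29.9
```

>>> apply_moves(series=[{"offset": [0,1,0],"rot": [0,0,0]},{"offset": [0,3,0],"rot": [0,0,0]},{"offset": [0,6,0],"rot": [0,0,0]},{"offset": [0,10,0],"rot": [0,0,0]},{"offset": [0,14,0],"rot": [0,0,0]},{"offset": [0,18,0],"rot": [0,0,0]},{"offset": [0,22,0],"rot": [0,0,0]},{"offset": [1,26,0],"rot": [0,0,0]},{"offset": [3,28.5,0],"rot": [0,0,0]},{"offset": [4,30,0],"rot": [0,0,0]},{"offset": [4,30,0],"rot": [0,0,0]},{"offset": [4,30,0],"rot": [0,0,0]}])

```text
time: 51.85
position: [0.4768, 0.3574, 0.4385]
tool_rot: [0.761, 0.649, -0.002, -0.0]
ft_force: [0.6, -0.3, -4.8]
grip_width: 0.0298
grip_force: 29.9
```

>>> apply_moves(series=[{"offset": [0,0.1,-1],"rot": [0,0,0]},{"offset": [0,0.1,-4],"rot": [0,0,0]},{"offset": [0,0.1,-8],"rot": [0,0,0]},{"offset": [0,0.1,-12],"rot": [0,0,0]},{"offset": [0,0.1,-15.5],"rot": [0,0,0]},{"offset": [0,0.1,-18],"rot": [0,0,0]},{"offset": [0,0.1,-19.2],"rot": [0,0,0]},{"offset": [0,0.1,-19.7],"rot": [0,0,0]},{"offset": [0,0.1,-19.7],"rot": [0,0,0]}])

```text
time: 52.75
position: [0.4772, 0.3591, 0.2429]
tool_rot: [0.76, 0.649, 0.0, 0.0]
ft_force: [-0.6, 0.6, -4.9]
grip_width: 0.0305
grip_force: 29.9
```

>>> apply_moves(series=[{"offset": [0,0,-0.1],"rot": [0,0,0]},{"offset": [0,0,-0.2],"rot": [0,0,0]},{"offset": [0,0,-0.2],"rot": [0,0,0]}])

```text
time: 53.05
position: [0.4772, 0.3595, 0.2415]
tool_rot: [0.76, 0.65, 0.001, 0.0]
ft_force: [-0.4, -0.1, -4.1]
grip_width: 0.0302
grip_force: 29.9
```

>>> apply_moves(series=[{"offset": [0,0,-0.1],"rot": [0,0,0]},{"offset": [0,0,-0.2],"rot": [0,0,0]},{"offset": [0,0,-0.2],"rot": [0,0,0]}])

```text
time: 53.35
position: [0.4773, 0.3595, 0.2392]
tool_rot: [0.76, 0.65, 0.001, 0.0]
ft_force: [-0.2, 0.4, -1.9]
grip_width: 0.0299
grip_force: 29.9
```

Contact is building. I'll nudge 1 mm more, release, rise straight up and back off for a check.

>>> apply_moves(series=[{"offset": [0,0,-0.1],"rot": [0,0,0]},{"offset": [0,0,-0.1],"rot": [0,0,0]}])

```text
time: 53.55
position: [0.4777, 0.3597, 0.2391]
tool_rot: [0.76, 0.65, 0.001, 0.0]
ft_force: [0.1, -0.9, 4.5]
grip_width: 0.0297
grip_force: 30.1
```

>>> apply_moves(series=[{"offset": [0,0,0],"rot": [0,0,0]},{"offset": [0,0,0],"rot": [0,0,0]},{"offset": [0,0,0],"rot": [0,0,0]},{"offset": [0,0,0],"rot": [0,0,0]},{"offset": [0,0,1],"rot": [0,0,0]},{"offset": [0,0,4],"rot": [0,0,0]},{"offset": [0,0,8],"rot": [0,0,0]},{"offset": [0,0,13],"rot": [0,0,0]},{"offset": [0,0,18],"rot": [0,0,0]},{"offset": [-2,-5,20],"rot": [0,0,0]},{"offset": [-4,-10,20.5],"rot": [0,0,0]},{"offset": [-4.6,-15,20.5],"rot": [0,0,0]},{"offset": [-4.6,-20,20.5],"rot": [0,0,0]},{"offset": [-4.6,-23.6,20.5],"rot": [0,0,0]},{"offset": [-4.6,-23.6,20.5],"rot": [0,0,0]},{"offset": [-4.6,-23.6,20.5],"rot": [0,0,0]},{"offset": [-4.6,-23.6,20.5],"rot": [0,0,0]}], hand=0.8)

```text
time: 55.25
position: [0.4309, 0.124, 0.4429]
tool_rot: [0.76, 0.65, 0.0, -0.0]
ft_force: [0.3, 0.2, -0.4]
grip_width: 0.0696
grip_force: 0.0
```

Run:
```python
from h import *
st();snap("wrist","w10");spots("wrist",["oil_bottle","sauce_bottle","water_bottle","cup_axis","coaster"]);snap("scene","s10");spots("scene",["oil_bottle","sauce_bottle","water_bottle","cup_axis","coaster","capsule_l"])
a=cv2.imread("pics/w10.png");b=cv2.imread("pics/s10.png");cv2.imwrite("pics/c10.png",np.hstack([cv2.resize(a[0:240,210:430],(400,436)),cv2.resize(b[180:380,110:310],(400,436))]))
```

```text
55.25 [0.4309 0.124  0.4429] [ 7.600e-01  6.499e-01  4.000e-04 -1.000e-04] [ 0.3  0.2 -0.4] 0.0696 0.0 [0.03 0.08 1.54 0.   1.52 0.19]
wrist oil_bottle [([0.478, 0.359, 0.005], 0.64)]
wrist sauce_bottle [([0.46, 0.291, 0.008], 0.67)]
wrist water_bottle [([0.453, 0.221, 0.004], 0.77)]
wrist cup_axis [([0.444, 0.011, 0.006], 0.74)]
wrist coaster [([0.443, 0.008, 0.0], 0.83)]
scene oil_bottle [([0.474, 0.362, 0.005], 0.57)]
scene sauce_bottle [([0.465, 0.289, 0.01], 0.82)]
scene water_bottle [([0.454, 0.22, 0.007], 0.95)]
scene cup_axis [([0.44, 0.006, 0.005], 0.96)]
scene coaster [([0.439, 0.006, 0.002], 0.71)]
scene capsule_l [([0.592, 0.358, 0.006], 0.56), ([0.56, 0.186, 0.008], 0.46)]
```

View pics/c10.png

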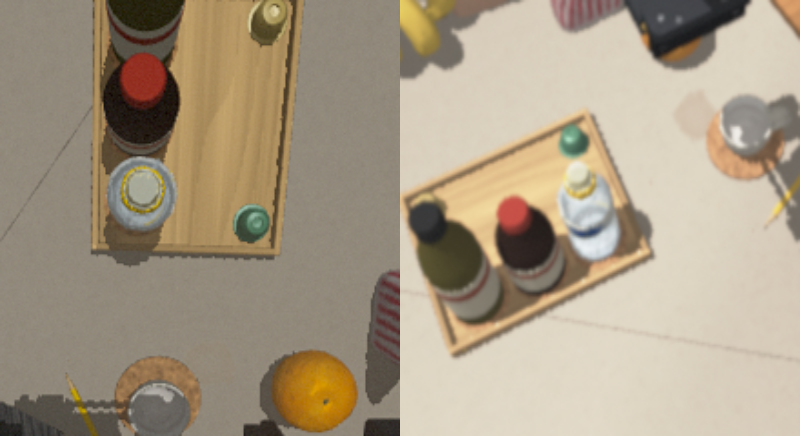

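All three bottles are upright on their pads at the positions measured at the start. The cup is centred on the coaster, both capsules are where they were, and the arm is clear. Handing in.

```bash
python3 -c "
from rig import *
print(hand_in())"
```

```text
the job is handed in; nothing more can be done
None
```

The job is handed in at about 55 s on the robot's clock: in the last pictures the cup stood centred on the coaster, all three bottles were upright within a few millimetres of where they started on their own pads, and the capsules were where they had been; the hand-in call returned no verdict.

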